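Unpack the new bushes and demagnetise them

ROBOT

A 6-joint arm with a two-finger parallel gripper is mounted at the origin on the work surface. World frame = base frame: x ahead of the robot, y to its left, z up, the work surface at z = 0. Lengths are in m, angles in rad, forces in N, time in s.
With the tool pointing down it reaches from about 0.375 to 0.975 m from the base axis. Payload 3.8 kg.
Tool frame: the origin (TCP) lies midway between the tips of the shut fingers; the grasp point (between the pads) lies 19 mm behind it; z points along the fingers, y is the line along which they close (so a half turn about z gives the same grasp; the last joint's range is limited). The gripper opens to 88 mm and grips with 3 to 60 N. Pads are 18 mm wide; open, the fingers measure 123 mm over their backs; the gripper's body (75 mm by 187 mm) begins 45 mm behind the grasp point.
Start: joints at [-1.159, 0.264, 1.604, -0, 1.274, -0.037], TCP at [0.293, -0.608, 0.239] pointing down, gripper open.
Joint ranges: [-2.63, 2.63], [-0.94, 2.18], [0.31, 2.57], [-1.31, 4.45], [0, 2.66], [-2.55, 2.55]. Speed limits (rad/s): [2.57, 2.57, 3.14, 3.14, 3.14, 3.14].

INTERFACE

Orientations are given as a rotation vector (axis times angle).
In Python, from cell import manip, inverse_kinematics, cams, order gives the robot as it stands. Calls block until the motion is done:
- manip.move_pose(position, orientation): joint-space move of the TCP to a pose.
- manip.move_linear(position, rate=0.15, rot=None): straight line of the TCP; rot=None keeps the orientation; rate is the mean speed in m/s.
- manip.set_joints(angles): joint-space move.
- manip.set_gripper(opening, force=None): finger opening in m; force is the grip in N (None keeps the last); returns when the fingers have stopped.
- manip.dwell(seconds).
- inverse_kinematics(position, orientation): joint angles nearest the present ones, or None.
- manip.state(): the state.
- cams.capture(name): name is "scene" or "top"; returns a dict with "image" (480x640x3 uint8, blue, green, red), "z_map" (480x640 float32, m along the optical axis (not along the pixel's ray), 0 where there is no reading), "intrinsics" (3x3 intrinsics, pixels), "k1" (the pictures are not rectified: a ray, as slopes to the right and down, at radius r is drawn at 1 + k1 r^2 times it, then the intrinsics apply), "position" and "orientation" of the camera in the world. Camera axes: x right, y down, z forward; pixel columns grow to the right and rows downward; lengths in m; the calibration is good to about 2 mm. A picture is of the moment at which its call begins.
A pose or a line that the arm cannot do raises manip.IKError and nothing moves.
- order.close_job(): hands the job in; it is judged then, once.
The state is a dict: "clock": time; "joint_pos": joint angles; "joint_velocities": joint speeds; "tau": joint torques, N m; "tool_pos": TCP position; "tcp_rot": TCP orientation; "contact_force": force on the tool from outside, world axes, zero at the start; "moment": the same for the moment, N m; "gripper_width": finger opening in m; "grasp_force": force on a finger pad.
Only numpy, scipy, OpenCV 4.12 (cv2) and the standard library are available. Lean on these libraries where they do the work, as an engineer would, in place of code of your own. Each camera call takes 0.05 s, during which the arm holds its last target. There are 200 camera calls.

TASK

Swing both flaps of the carton back, well past upright, and stand every bush that is packed in it upright on the demagnetiser, each inside an outlined square of its own. Then press its keys down fully one at a time, first the round key, then the long bar key, then the small square one. Leave the flaps folded back, the bushes standing in their squares, and the other things on the bench alone.

Things in the scene. Friction and masses are not known exactly. Their poses are not given: they have to be found in the camera images.
- carton: cardboard carton, fixed, 220 (its x) x 180 (its y) x 72 mm high, walls and floor 4 mm; origin: centre of its underside. A grey foam insert in it (top 20 mm above the table) has four pockets, 60 x 60 mm, at x +-46, y +-38 mm, each with a bush or empty. Two flaps, hinged on its +y and -y rims, cover it but for a slot about 56 mm wide along x
- flap_a (a joint): hinge of the flap on the carton's +y rim (hinge line along x at y = +89, z = 72 mm): 0 = flat, shut; pi/2 = upright; 2.5 = folded back. Stiff: it stays where left. Flap 206 mm along x, 60 mm from hinge to free edge, 4 mm thick; on its free edge a lip, 90 mm long, 4 mm thick, stands up 24 mm
- flap_b (a joint): hinge of the flap on the carton's -y rim (hinge line at y = -89 mm), the mirror image of flap_a, the same values
- flap_a_lip (a point): middle of flap_a's free edge, on the slot side of its lip, at the lip's foot: 60 mm from the hinge line
- flap_b_lip (a point): the same point on flap_b
- demag: grey bench demagnetiser, fixed, 200 (its x) x 284 (its y) x 50 mm high; origin: centre of its underside. On its flat top, +y end: a plain aluminium bed with four squares outlined in thin black, 60 x 60 mm inside, 72 mm apart. -y end: a black panel with three white spring keys in a row along x, at y = -94 mm, 50 mm apart, tops 64 mm above the table
- bay0 (a point): centre of an outlined square, low x, low y side of the bed, 50 mm above the table
- bay1 (a point): centre of an outlined square, low x, high y side of the bed, 50 mm above the table
- bay2 (a point): centre of an outlined square, high x, low y side of the bed, 50 mm above the table
- bay3 (a point): centre of an outlined square, high x, high y side of the bed, 50 mm above the table
- key_round (a joint): travel of the round key, 30 mm across, the middle one of the row (m): 0 = up, 0.006 = fully down (about 4.5 N); it springs back
- key_bar (a joint): travel of the oblong key, 14 x 40 mm (long along the machine's y), at x = +50 mm; the same values
- key_square (a joint): travel of the small square key, 18 x 18 mm, at x = -50 mm; the same values
- bush0: plain steel flanged bush, loose, 0.2 kg, standing on its flange (44 mm across, 6 mm high); above it the barrel, 36 mm across, up to 52 mm; origin: centre of the underside, z up along its axis. May be absent
- bush1: plain steel flanged bush, loose, 0.2 kg, standing on its flange (44 mm across, 6 mm high); above it the barrel, 36 mm across, up to 52 mm; origin: centre of the underside, z up along its axis. May be absent
- bush2: plain steel flanged bush, loose, 0.2 kg, standing on its flange (44 mm across, 6 mm high); above it the barrel, 36 mm across, up to 52 mm; origin: centre of the underside, z up along its axis. May be absent
- bush3: plain steel flanged bush, loose, 0.2 kg, standing on its flange (44 mm across, 6 mm high); above it the barrel, 36 mm across, up to 52 mm; origin: centre of the underside, z up along its axis. May be absent
- hub: bystander, loose: turned aluminium hub on a flange, 64 mm wide, 40 mm high; leave it alone
- wrench: bystander, loose: steel wrench, 160 mm long, lying flat; leave it alone
- cup_brush: bystander, loose: wire cup brush standing on its bristles, 48 mm wide, 50 mm high; leave it alone
- screwdriver: bystander, loose: screwdriver lying flat; leave it alone
- tin: bystander, loose: closed can, 66 mm wide, 100 mm high; leave it alone
- collar: bystander, loose: dark steel collar, 60 mm wide, 16 mm high; leave it alone
- jar: bystander, loose: closed jar, 60 mm wide, 80 mm high; leave it alone

How it is judged:
By the outcome, as a careful person would: the job done as asked, in the order asked, and still so for the second after the job is handed in, with the robot touching nothing.
Of bush0, bush1, bush2, bush3 only 3 to 4 are there at a start; the rules pass over those that are not, and their reading is None.
At some moment in a run one of bush0, bush1, bush2, bush3 may be knocked a few centimetres aside while the robot is not near it.
It also fails if it takes over 210 s, if anything falls off the work surface, if the arm or the gripper's body presses on something with over 40 N, if the wrist force passes 120 N, or if a joint passes its speed limit or range.

## Working session

There is one attempt and no reset: what is moved stays moved. The work goes in short steps, each a Python script; the robot and the scene stay as the last script left them, time stands still between calls to the robot, and variables do not carry over. Pictures are saved under pics/ and viewed, at most 14 in all, crops included, and the job is handed in when it is done.

```bash
ls; mkdir -p pics; cat > h.py <<'E'
import numpy as np, cv2
from scipy.spatial.transform import Rotation as R
from cell import manip, inverse_kinematics, cams, order
def rotm(o):
    o=np.array(o,float)
    if o.shape==(3,3): return o
    return R.from_rotvec(o).as_matrix() if o.size==3 else R.from_quat(o).as_matrix()
def undist(c,uv):
    K=np.array(c["intrinsics"]); uv=np.atleast_2d(np.array(uv,float))
    d=np.c_[(uv[:,0]-K[0,2])/K[0,0],(uv[:,1]-K[1,2])/K[1,1]]; s=d.copy()
    for _ in range(20): s=d/(1+c["k1"]*(s**2).sum(1,keepdims=True))
    return s
def ray(c,uv):
    s=undist(c,uv); return np.array(c["position"]), np.c_[s,np.ones(len(s))]@rotm(c["orientation"]).T
def onplane(c,uv,z):
    p,d=ray(c,uv); return p+d*((z-p[2])/d[:,2])[:,None]
def cloud(c):
    v,u=np.mgrid[0:480,0:640]; p,d=ray(c,np.c_[u.ravel(),v.ravel()])
    zm=c["z_map"].ravel().astype(float); P=p+d*zm[:,None]; P[zm==0]=np.nan
    return P.reshape(480,640,3)
def proj(c,P):
    q=(np.atleast_2d(P)-c["position"])@rotm(c["orientation"]); s=q[:,:2]/q[:,2:]
    s=s*(1+c["k1"]*(s**2).sum(1,keepdims=True)); K=np.array(c["intrinsics"])
    return np.c_[s[:,0]*K[0,0]+K[0,2], s[:,1]*K[1,1]+K[1,2]]
E
python3 - <<'E'
from h import *
for n in ("scene","top"):
    c=cams.capture(n); cv2.imwrite(f"pics/{n}0.png",c["image"])
    print(n,c["position"],c["orientation"],c["intrinsics"],c["k1"],(c["z_map"]>0).mean())
    np.save(f"{n}0.npy",c,allow_pickle=True)
print(manip.state())
E
```

```text
pics
scene [ 0.9842039  -0.73623771  1.18538327] [-2.39906511 -0.7145871   0.21777187] [[555.00664572   0.         320.87573198]
 [  0.         555.00664572 237.90746749]
 [  0.           0.           1.        ]] -0.04112037801207501 0.9958951822916666
top [ 0.27049089 -0.00389329  1.34316587] [-2.14532418  2.11910322 -0.2199804 ] [[555.9289041    0.         320.97932238]
 [  0.         555.9289041  243.89572136]
 [  0.           0.           1.        ]] 0.005468722306292961 0.9961100260416667
{'clock': 0.1, 'joint_pos': array([-1.15892249e+00,  2.64690990e-01,  1.60519468e+00, -3.25035184e-05,
        1.27371419e+00, -3.68573567e-02]), 'joint_velocities': array([ 2.22698291e-03, -1.92501339e-03, -2.64935014e-03, -6.75457799e-04,
        5.28120758e-05,  8.85116506e-05]), 'tau': array([ 1.05589654e-04, -5.03617358e+01, -3.58070862e+01,  7.31233880e-02,
        2.32768996e-02, -5.70485611e-05]), 'tool_pos': array([ 0.29259366, -0.60759129,  0.23752673]), 'tcp_rot': array([-3.06092970e+00, -6.98543506e-01,  6.35290872e-04]), 'contact_force': array([ 0.03832857, -0.18289999, -0.40929856]), 'moment': array([-0.04500846, -0.02900796, -0.01842361]), 'grasp_force': 0.0, 'gripper_width': 0.08795810101171209}
```

View pics/scene0.png

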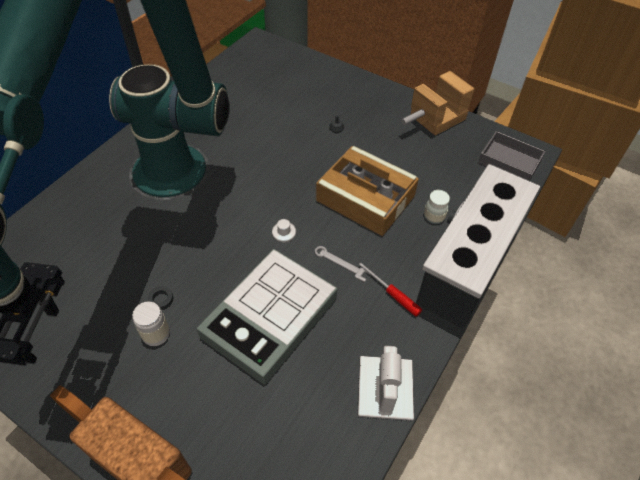

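View pics/top0.png

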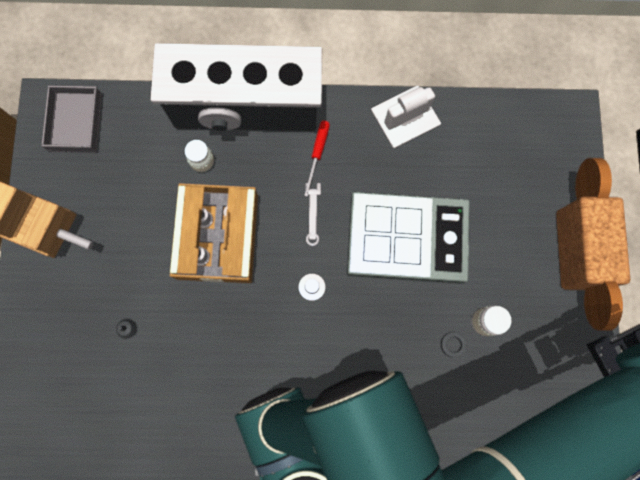

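The scene view shows the carton at about (367,190), the demagnetiser at (268,313) and the keys at (225,322), (241,334) and (259,345). In the top view the carton is at (213,232) with its slot running along world x, and the demagnetiser is at (409,237) with its key end towards −y. The hub (312,287), wrench (312,215), screwdriver (318,150), jar (199,155), tin (492,320), collar (452,344) and brush (125,328) are all clear of both.

```bash
cat > m.py <<'E'
from h import *
cs={n:np.load(f"{n}0.npy",allow_pickle=True).item() for n in("scene","top")}
def rect(P):
    r=cv2.minAreaRect(P[:,:2].astype(np.float32)*1000); return np.round(r[0],1),np.round(r[1],1),round(r[2],2)
for n,c in cs.items():
    C=cloud(c); x,y,z=np.moveaxis(C,2,0)
    print(n,"table z med",np.nanmedian(z[(x>.4)&(x<.8)&(abs(y)<.3)&(abs(z)<.03)]))
    # connected blobs above table
    m=((z>.03)&(z<.13)&(x>.3)&(x<.85)&(abs(y)<.6)).astype(np.uint8)
    k,l,s,ce=cv2.connectedComponentsWithStats(m)
    for i in range(1,k):
        if s[i,4]<60: continue
        P=C[l==i]; print(i,s[i],"ctr",P.mean(0).round(3),"zmed/max",np.median(P[:,2]).round(4),np.percentile(P[:,2],98).round(4))
        if s[i,4]>2500:
            zt=np.median(P[:,2]); Q=P[abs(P[:,2]-zt)<.008]; print("   rect",rect(Q),len(Q),Q[:,2].mean())
c=cs["top"]; im=c["image"][175:290,160:270]; cv2.imwrite("pics/crop1.png",cv2.resize(im,None,fx=5,fy=5,interpolation=cv2.INTER_CUBIC))
# squares and keys: contour detection in both views
for n,c in cs.items():
    g=cv2.cvtColor(c["image"],cv2.COLOR_BGR2GRAY); C=cloud(c)
    roi=np.zeros_like(g); x,y,z=np.moveaxis(C,2,0)
    ok=(z>.035)&(z<.08)&(y<.1)&(y>-.45)&(x>.4)&(x<.85)
    b=((g>130)&ok).astype(np.uint8)
    k,l,s,ce=cv2.connectedComponentsWithStats(b,connectivity=4)
    for i in range(1,k):
        if s[i,4]>15: print(n,"white",s[i],ce[i].round(1),onplane(c,[ce[i]],.05).round(4)[0],"depth z",np.median(z[l==i]).round(4))
E
python3 m.py
```

```text
scene table z med 0.002017153884789291
2 [401  90  46  40 945] ctr [0.549 0.575 0.084] zmed/max 0.0811 0.123
4 [481 141  31  28 149] ctr [0.791 0.545 0.037] zmed/max 0.0377 0.0463
5 [ 316  147  103   81 4270] ctr [0.545 0.203 0.072] zmed/max 0.0779 0.1045
   rect (array([537.9, 224. ]), array([185.4, 223.9]), 87.26) 2508 0.0792138651196242
6 [425 191  25  27 511] ctr [0.735 0.261 0.065] zmed/max 0.0708 0.0855
7 [447 210   9  13  62] ctr [0.791 0.21  0.104] zmed/max 0.1053 0.1248
8 [277 219  13  13 135] ctr [ 0.42 -0.01  0.04] zmed/max 0.0404 0.0462
11 [ 197  249  140  131 9410] ctr [ 0.545 -0.249  0.052] zmed/max 0.0519 0.0644
   rect (array([ 539.3, -238.2]), array([286. , 202.5]), 87.49) 8732 0.05190709091896642
13 [418 276  19  30 333] ctr [ 0.833 -0.01   0.082] zmed/max 0.0822 0.1277
23 [ 132  302   36   40 1056] ctr [ 0.353 -0.429  0.084] zmed/max 0.0951 0.1048
27 [380 346  17  31 248] ctr [ 0.839 -0.224  0.108] zmed/max 0.1104 0.124
top table z med 0.0006424546838751377
1 [385  99  40  28 580] ctr [ 0.836 -0.218  0.086] zmed/max 0.0932 0.1227
2 [ 162  107  154   24 2456] ctr [0
[... 929 characters left out ...]
ne white [220 318  11   9  60] [224.9 322. ] [ 0.4795 -0.3247  0.05  ] depth z 0.0651
scene white [235 328  14  12 133] [241.5 333.4] [ 0.5294 -0.327   0.05  ] depth z 0.0653
scene white [251 338  16  16 111] [258.7 345.6] [ 0.58   -0.3299  0.05  ] depth z 0.0645
top white [ 349  192  120   89 7626] [399.3 235.7] [ 0.537 -0.214  0.05 ] depth z 0.0506
top white [442 213  18   8 115] [450.3 216.6] [ 0.5856 -0.3375  0.05  ] depth z 0.0632
top white [444 231  13  13 141] [449.9 237.1] [ 0.5354 -0.3348  0.05  ] depth z 0.0633
top white [445 254   9   9  70] [449.4 258.1] [ 0.4848 -0.3319  0.05  ] depth z 0.0642
top white [304 278  15  15 158] [311.  284.7] [ 0.4174 -0.0054  0.05  ] depth z 0.0403
```

```bash
sleep 3; ls pics
```

```text
crop1.png
scene0.png
top0.png
```

View pics/crop1.png

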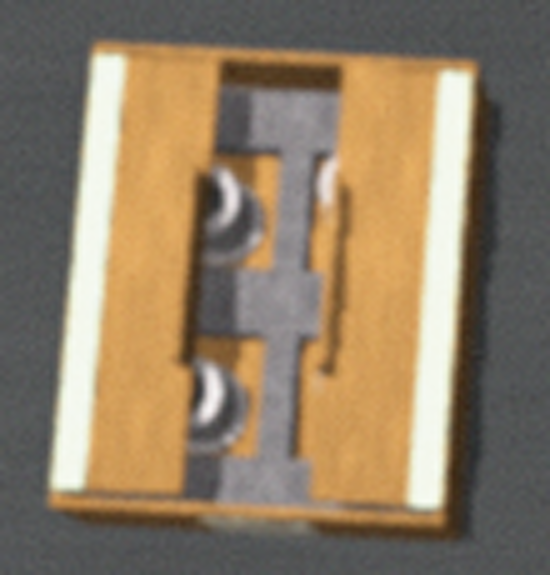

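The crop shows both flaps shut and the foam between them. There are two bushes on the left (+y) side at about crop (228,215) and (213,405), one on the right at (330,185), and the fourth pocket is hidden. The depth fits agree between the two views and with the sizes given: carton (0.5386, 0.225) with yaw about −2.4°, demag (0.5388, −0.238) with yaw about −2.8°. Next I triangulate the squares and keys and check that the flap arcs are reachable.

```bash
cat >> h.py <<'E'
CC=np.array([.5386,.225,0]); CY=np.deg2rad(-2.4)
DC=np.array([.5388,-.238,0]); DY=np.deg2rad(-2.8)
rz=lambda a:R.from_euler("z",a).as_matrix()
car=lambda x,y,z:CC+rz(CY)@np.array([x,y,z])
dem=lambda x,y,z:DC+rz(DY)@np.array([x,y,z])
def down(a):  # tool down, closing line along world angle a
    y=np.array([np.cos(a),np.sin(a),0]); z=np.array([0,0,-1.]); return np.c_[np.cross(y,z),y,z]
rv=lambda M:R.from_matrix(M).as_rotvec()
def tri(cs,uvs):
    A=np.zeros((3,3));b=np.zeros(3)
    for c,uv in zip(cs,uvs):
        p,d=ray(c,[uv]); d=d[0]/np.linalg.norm(d[0]); M=np.eye(3)-np.outer(d,d); A+=M;b+=M@p
    return np.linalg.solve(A,b)
# flap: s=+1 flap_a, -1 flap_b ; carton-frame tool rotation following lip tilt th
def tilt(s,th,half): # gripper on the lip, tool y along carton y
    return R.from_euler("z",CY).as_matrix()@R.from_euler("x",-s*th).as_matrix()@down(np.pi/2+(np.pi if half else 0))
E
python3 - <<'E'
from h import *
cs={n:np.load(f"{n}0.npy",allow_pickle=True).item() for n in("scene","top")}
S={}
for n,c in cs.items():
    g=cv2.cvtColor(c["image"],cv2.COLOR_BGR2GRAY); x,y,z=np.moveaxis(cloud(c),2,0)
    g2=cv2.resize(g,None,fx=3,fy=3,interpolation=cv2.INTER_CUBIC)
    b=cv2.adaptiveThreshold(g2,255,cv2.ADAPTIVE_THRESH_MEAN_C,cv2.THRESH_BINARY,45,12)
    cn,_=cv2.findContours(b,cv2.RETR_LIST,cv2.CHAIN_APPROX_NONE); L=[]
    for q in cn:
        a=cv2.contourArea(q)
        if not 2500<a<12000: continue
        r=cv2.minAreaRect(q)
        if a<.8*r[1][0]*r[1][1]: 
            if n=="top":continue
        m=cv2.moments(q); u=np.array([m["m10"],m["m01"]])/m["m00"]; u=(u+.5)/3-.5
        w=onplane(c,[u],.051)[0]
        if abs(w[0]-.54)<.08 and -.3<w[1]<-.1: L.append((u,w,a))
    S[n]=L; print(n,[(u.round(1),w.round(4),a) for u,w,a in L])
for x,y in((-36,0),(-36,72),(36,0),(36,72)):
    pass
for (u,w,a) in S["scene"]:
    t=min(S["top"],key=lambda k:np.linalg.norm(k[1]-w))
    print("tri",tri([cs["scene"],cs["top"]],[u,t[0]]).round(4),"local",(rz(-DY)@(tri([cs["scene"],cs["top"]],[u,t[0]])-DC)).round(4))
K={"sq":((224.9,322),(449.4,258.1)),"round":((241.5,333.4),(449.9,237.1)),"bar":((258.7,345.6),(450.3,216.6))}
for k,(a,b) in K.items():
    t=tri([cs["scene"],cs["top"]],[a,b]); print(k,t.round(4),(rz(-DY)@(t-DC)).round(4))
def foot(s,th,h=4): # tcp on lip
    return car(0,s*(.089-.060*np.cos(th)+h/1000*np.sin(th)),.072+.060*np.sin(th)+h/1000*np.cos(th))
for s in(1,-1):
  for half in(0,1):
    print(s,half,[None if (q:=inverse_kinematics(foot(s,t),rv(tilt(s,t,half)))) is None else np.round(q,2).tolist() for t in(0,.4,.8,1.05)])
E
```

```text
scene [(array([281.4, 313.5]), array([ 0.5754, -0.2353,  0.051 ]), 4531.0), (array([281.5, 313.8]), array([ 0.576 , -0.2359,  0.051 ]), 6766.0), (array([257.7, 297.8]), array([ 0.504 , -0.2316,  0.051 ]), 4244.5), (array([257.3, 297.9]), array([ 0.5034, -0.2322,  0.051 ]), 6386.0), (array([299.9, 292.4]), array([ 0.5792, -0.164 ,  0.051 ]), 4125.5), (array([300.3, 292.4]), array([ 0.5798, -0.1634,  0.051 ]), 6271.5), (array([276.5, 277.5]), array([ 0.5076, -0.1601,  0.051 ]), 3890.5), (array([276.5, 277.3]), array([ 0.5073, -0.1596,  0.051 ]), 5947.0)]
top [(array([407. , 250.1]), array([ 0.5023, -0.2314,  0.051 ]), 4983.5), (array([407.2, 250.4]), array([ 0.5017, -0.2319,  0.051 ]), 7172.0), (array([376.8, 248.1]), array([ 0.5061, -0.1599,  0.051 ]), 4993.5), (array([376.6, 248.3]), array([ 0.5056, -0.1595,  0.051 ]), 7183.5), (array([408. , 220.8]), array([ 0.5736, -0.2352,  0.051 ]), 4805.0), (array([408.2, 220.6]), array([ 0.5741, -0.2357,  0.051 ]), 6983.0), (array([378.2, 218.7]), array([ 0.5776, -0.1639,  0.051 ]), 4820.5), (array([378.1, 218.5]), array([ 0.5782, -0.1635,  0.0
[... 603 characters left out ...]
  0.0615]
bar [ 0.5835 -0.3342  0.0609] [ 0.0493 -0.0939  0.0609]
1 0 [[0.4, 0.27, 1.92, -0.0, 0.95, -1.13], [0.59, 0.4, 1.75, -0.34, 1.25, -0.79], [0.72, 0.6, 1.57, -0.54, 1.59, -0.64], [0.78, 0.74, 1.46, -0.65, 1.79, -0.6]]
1 1 [[0.4, 0.27, 1.92, -0.0, 0.95, 2.01], [0.59, 0.4, 1.75, -0.34, 1.25, 2.35], [0.72, 0.6, 1.57, -0.54, 1.59, 2.5], [0.78, 0.74, 1.46, -0.65, 1.79, 2.54]]
-1 0 [[0.31, 0.23, 1.97, -0.0, 0.94, -1.22], [0.06, 0.17, 2.06, 0.5, 0.94, -1.77], [-0.18, 0.24, 2.09, 0.9, 1.14, -2.24], [-0.29, 0.36, 2.09, 1.05, 1.32, -2.45]]
-1 1 [[0.31, 0.23, 1.97, -0.0, 0.94, 1.92], [0.06, 0.17, 2.06, 0.5, 0.94, 1.37], [-0.18, 0.24, 2.09, 0.9, 1.14, 0.9], [-0.29, 0.36, 2.09, 1.05, 1.32, 0.69]]
```

The squares triangulate to z = 0.050, 72 mm apart at local (±0.036, 0.0045 / 0.0766). The key tops come out at about 0.061, near the 0.064 given, and the flap arcs are reachable. Next I grip flap_a's lip and swing it.

```bash
cat > flap.py <<'E'
from h import *
def arc(s,th,h=.008,off=.002):
    r=.060-off
    return car(0,s*(.089-r*np.cos(th)+h*np.sin(th)),.072+r*np.sin(th)+h*np.cos(th))
def st(t):
    s=manip.state(); print(t,"t=%.1f"%s["clock"],s["tool_pos"].round(3),"F",s["contact_force"].round(1),"w",round(s["gripper_width"],4),"g",round(s["grasp_force"],1))
def lift(s,half):
    M=lambda t:rv(tilt(s,t,half))
    p=arc(s,0); manip.set_gripper(.04)
    manip.move_pose([p[0],p[1],.2],M(0)); st("above")
    manip.move_linear(p+[0,0,.02],rate=.15); manip.move_linear(p,rate=.05); st("at lip")
    manip.set_gripper(0,25); st("grip")
    for t in np.arange(.15,1.06,.15): manip.move_linear(arc(s,t),rate=.08,rot=M(t)); st("th%.2f"%t)
    manip.set_gripper(.04); t=1.05
    manip.move_linear(arc(s,t,.05),rate=.1); 
    manip.move_linear(arc(s,t,.05)+[0,0,.10],rate=.25); st("out")
def push(s,half):
    M=rv(tilt(s,0,half)); w=.0175
    manip.set_gripper(0)
    manip.move_pose(car(0,s*(.059-w-.015),.25),M)
    manip.move_linear(car(0,s*(.059-w-.015),.104),rate=.25); st("inside")
    manip.move_linear(car(0,s*(.089-w),.110),rate=.08); st("upright")
    for t in np.arange(1.75,2.46,.1):
        r=.042; manip.move_linear(car(0,s*(.089-r*np.cos(t)-w),.072+r*np.sin(t)),rate=.08); st("th%.2f"%t)
    p=manip.state()["tool_pos"]; manip.move_linear(car(0,s*.06,.25),rate=.25)
E
python3 - <<'E'
from flap import *
lift(1,0)
for n in("scene",):
    c=cams.capture(n); cv2.imwrite(f"pics/{n}1.png",c["image"])
E
```

```text
above t=4.1 [0.54  0.255 0.2  ] F [-0.8  0.3  0. ] w 0.0397 g 0.0
at lip t=5.5 [0.54  0.256 0.08 ] F [ 0.4 -0.1  0.2] w 0.0403 g 0.0
grip t=6.1 [0.54  0.258 0.079] F [ 1.9  7.3 -7.5] w 0.0037 g 25.0
th0.15 t=6.4 [0.54  0.259 0.088] F [ 3.7  3.3 -7. ] w 0.004 g 25.0
th0.30 t=6.7 [0.54  0.262 0.095] F [ 4.1  5.1 -9.1] w 0.004 g 25.0
th0.45 t=7.0 [0.54  0.266 0.103] F [  3.7   5.8 -10.3] w 0.0038 g 25.0
th0.60 t=7.3 [0.54  0.271 0.11 ] F [  3.3   4.2 -11.6] w 0.0037 g 25.0
th0.75 t=7.6 [0.541 0.277 0.116] F [  2.    3.5 -12.3] w 0.004 g 25.0
th0.90 t=7.9 [0.541 0.284 0.121] F [  0.8   1.  -12. ] w 0.004 g 25.0
th1.05 t=8.2 [0.541 0.291 0.125] F [  0.3  -0.7 -12.1] w 0.004 g 25.0
out t=10.0 [0.543 0.328 0.247] F [0.5 0.4 0.5] w 0.0398 g 0.0
```

View pics/scene1.png

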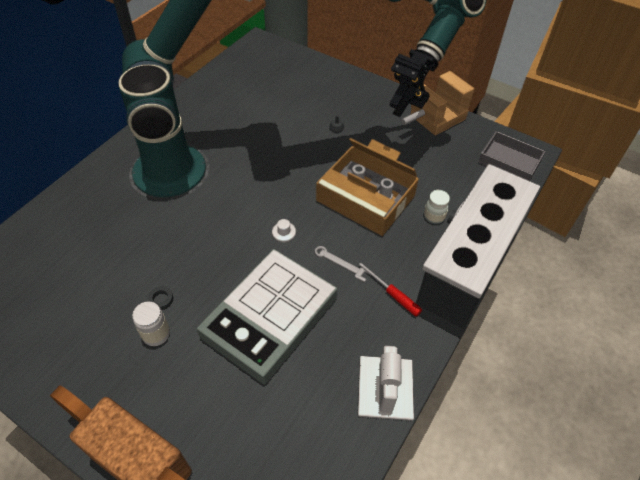

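The picture shows flap_a standing at about 60° (its lip at (381,152)), with two bushes showing behind it at (358,170) and (387,184). Next I push it over, then do flap_b the same way.

```bash
python3 - <<'E'
from flap import *
push(1,0); lift(-1,1); push(-1,1)
M=rv(tilt(1,0,0))
manip.move_pose(dem(0,.0,.30),rv(down(np.pi/2+DY)))
for n in("scene","top"):
    c=cams.capture(n); np.save(f"{n}2.npy",c,allow_pickle=True); cv2.imwrite(f"pics/{n}2.png",c["image"])
    x,y,z=np.moveaxis(cloud(c),2,0)
st("end")
a=cv2.imread("pics/scene2.png")[110:260,290:450]; b=cv2.imread("pics/top2.png")[160:310,140:300]
cv2.imwrite("pics/crop2.png",cv2.resize(np.hstack([a,b]),None,fx=2.4,fy=2.4,interpolation=cv2.INTER_CUBIC))
E
```

```text
inside t=12.2 [0.54  0.253 0.103] F [-0.4  0.5  0.7] w 0.0006 g 0.0
upright t=12.9 [0.541 0.297 0.11 ] F [0.6 0.4 0.1] w 0.0002 g 0.0
th1.75 t=13.1 [0.542 0.304 0.113] F [-0.2  0.2 -0.2] w 0.0006 g 0.0
th1.85 t=13.4 [0.542 0.308 0.112] F [-0.9  0.3  0.3] w 0.0007 g 0.0
th1.95 t=13.6 [0.542 0.312 0.111] F [-0.5 -0.7 -0.6] w 0.0005 g 0.0
th2.05 t=13.9 [0.542 0.316 0.109] F [-0.2  0.9  0.1] w 0.0007 g 0.0
th2.15 t=14.1 [0.542 0.32  0.107] F [0.7 0.1 0.2] w 0.0001 g 0.0
th2.25 t=14.4 [0.543 0.323 0.104] F [ 0.2 -0.4 -0.4] w 0.0002 g 0.0
th2.35 t=14.6 [0.543 0.326 0.102] F [0.7 0.2 0.3] w 0.0008 g 0.0
th2.45 t=14.9 [0.543 0.329 0.098] F [-0.   0.2  0.3] w -0.0001 g 0.0
above t=18.9 [0.537 0.194 0.2  ] F [ 0.2 -0.1 -0.2] w 0.0399 g 0.0
at lip t=20.3 [0.537 0.194 0.08 ] F [ 0.1 -0.1 -0.4] w 0.04 g 0.0
grip t=20.9 [0.537 0.194 0.08 ] F [ 2.1  0.9 -4.3] w 0.0042 g 24.8
th0.15 t=21.2 [0.537 0.192 0.089] F [ 0.9  4.1 -3.6] w 0.0043 g 25.0
th0.30 t=21.6 [0.537 0.189 0.097] F [ 2.1  4.4 -4.7] w 0.0043 g 25.0
th0.45 t=21.9 [0.537 0.185 0.104] F [ 2.   4.4 -3.3] w 0.0043 g 25.0
th0.60 t=22.2 [0.537
[... 364 characters left out ...]
6 -0.5] w 0.0003 g 0.0
upright t=28.0 [0.535 0.153 0.11 ] F [-0.2 -0.4 -0.1] w 0.0006 g 0.0
th1.75 t=28.3 [0.535 0.146 0.113] F [-0.1  1.   0. ] w 0.0003 g 0.0
th1.85 t=28.5 [0.535 0.142 0.112] F [ 0.5  0.5 -0.4] w 0.0006 g 0.0
th1.95 t=28.8 [0.535 0.138 0.111] F [-0.1  0.9  0.2] w 0.0007 g 0.0
th2.05 t=29.0 [0.535 0.134 0.109] F [-0.8  0.2  0.1] w 0.0005 g 0.0
th2.15 t=29.3 [0.534 0.13  0.107] F [0.4 0.5 0.1] w 0.0005 g 0.0
th2.25 t=29.5 [0.534 0.127 0.104] F [ 1.1 -0.3  1. ] w 0.0003 g 0.0
th2.35 t=29.8 [0.534 0.124 0.102] F [-0.5  0.4  0.4] w 0.0005 g 0.0
th2.45 t=30.0 [0.534 0.121 0.098] F [ 0.2 -0.2 -0.8] w 0.0007 g 0.0
end t=34.1 [ 0.539 -0.238  0.3  ] F [ 0.2 -0.9 -0.5] w 0.0005 g 0.0
```

View pics/crop2.png

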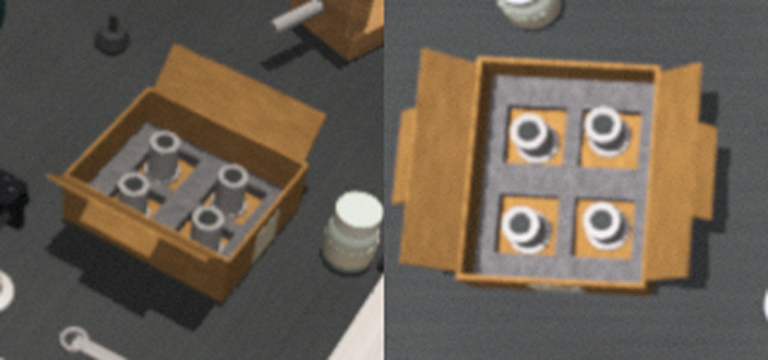

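The crops show both flaps folded well back and four bushes, one per pocket: scene crop (165,143), (133,185), (233,178), (208,218), and top crop rings at (530,137), (606,130), (524,230), (606,226). Next I locate the bush rims in both views and check the flap angles.

```bash
cat > bush.py <<'E'
from flap import *
def tops(c,zt,region):
    """centres (pixel) of bush top faces near height zt; region(x,y)->bool"""
    P=cloud(c); x,y,z=np.moveaxis(P,2,0)
    m=((abs(z-zt)<.007)&region(x,y)).astype(np.uint8)
    k,l,s,_=cv2.connectedComponentsWithStats(m,connectivity=4); out=[]
    for i in range(1,k):
        if s[i,4]<60: continue
        q,_=cv2.findContours((l==i).astype(np.uint8),cv2.RETR_EXTERNAL,cv2.CHAIN_APPROX_NONE)
        q=max(q,key=cv2.contourArea)
        if len(q)<8: continue
        # rim outline cast on its plane, circle through it
        w=onplane(c,q[:,0,:],zt)[:,:2]; (cx,cy),r=cv2.minEnclosingCircle((w*1000).astype(np.float32))
        e=cv2.fitEllipse(q); out.append((np.array(e[0]),onplane(c,[e[0]],zt)[0],np.array([cx,cy])/1000,r))
    return out
def find(cs,zt,region,v=True):
    A,B=tops(cs["top"],zt,region),tops(cs["scene"],zt,region); res=[]
    for u,w,cc,r in A:
        if not B: break
        b=min(B,key=lambda k:np.linalg.norm(k[1]-w))
        if np.linalg.norm(b[1]-w)>.02: print("unmatched",w,r); continue
        t=tri([cs["top"],cs["scene"]],[u,b[0]]); res.append(t)
        if v: print("top",w[:2].round(4),cc.round(4),"r%.1f"%r,"scene",b[1][:2].round(4),b[2].round(4),"r%.1f"%b[3],"tri",t.round(4))
    return res
def incar(x,y):
    d=np.stack([x-CC[0],y-CC[1]],-1)@rz(CY)[:2,:2]; return (abs(d[...,0])<.1)&(abs(d[...,1])<.08)
def indem(x,y):
    d=np.stack([x-DC[0],y-DC[1]],-1)@rz(DY)[:2,:2]; return (abs(d[...,0])<.1)&(d[...,1]<.142)&(d[...,1]>-.06)
def both(): return {n:cams.capture(n) for n in("scene","top")}
def flaps(c):
    P=cloud(c)@np.eye(3); q=(P-CC)@rz(CY)
    for s in(1,-1):
        m=(s*q[...,1]>.10)&(s*q[...,1]<.155)&(abs(q[...,0])<.09)&(q[...,2]>.076)&(q[...,2]<.15)
        Y=s*q[...,1][m]; Z=q[...,2][m]
        if len(Y)>30: print("flap",s,len(Y),"angle",round(np.pi-np.arctan(np.polyfit(Y,Z,1)[0]),2))
E
python3 - <<'E'
from bush import *
cs={n:np.load(f"{n}2.npy",allow_pickle=True).item() for n in("scene","top")}
for c in cs.values(): flaps(c)
for t in find(cs,.056,incar): print("carton frame",(rz(-CY)@(t-CC)).round(4))
E
```

```text
flap 1 955 angle 2.4
flap -1 550 angle 2.99
flap 1 1653 angle 2.62
flap -1 1336 angle 2.76
top [0.589  0.1883] [0.5888 0.1889] r18.5 scene [0.5899 0.1855] [0.5878 0.1849] r21.7 tri [0.5892 0.1883 0.0532]
top [0.5814 0.2612] [0.5815 0.2611] r18.4 scene [0.5819 0.2589] [0.5837 0.2597] r21.2 tri [0.5815 0.2613 0.0539]
top [0.4931 0.1856] [0.4927 0.1857] r18.2 scene [0.4937 0.1828] [0.4951 0.1826] r21.8 tri [0.493  0.1855 0.0534]
top [0.4882 0.2642] [0.4886 0.2643] r18.2 scene [0.4889 0.2614] [0.4885 0.2602] r22.8 tri [0.4881 0.2643 0.0534]
carton frame [ 0.0521 -0.0345  0.0532]
carton frame [0.0413 0.038  0.0539]
carton frame [-0.0439 -0.0414  0.0534]
carton frame [-0.0521  0.0371  0.0534]
```

The rims in the top view have a radius of about 18.3 mm, which matches the 36 mm barrel, and they stand at about 54–56 mm, so the bushes sit on the carton floor. Next I pick and place each one, looking again before every pick.

```bash
cat > pick.py <<'E'
from bush import *
BAY=[dem(x,y,.0498) for x in(-.036,.036) for y in(.0045,.0766)]
AC=rv(down(np.pi+CY)); AD=rv(down(np.pi+DY))
def pick(xy,rot,z,op=.056,hi=.2):
    manip.set_gripper(op)
    manip.move_pose([*xy,hi],rot); manip.move_linear([*xy,z+.03],rate=.2)
    manip.move_linear([*xy,z],rate=.05); st(" down"); manip.set_gripper(0,30); st(" grip")
    manip.move_linear([*xy,hi],rate=.15); w=manip.state()["gripper_width"]; st(" lifted"); return .032<w<.04
def place(p,rot,z,hi=.2):
    manip.move_linear([p[0],p[1],hi],rate=.3,rot=rot); manip.move_linear([p[0],p[1],z+.01],rate=.15)
    f0=manip.state()["contact_force"][2]
    for k in range(10,-3,-1):
        manip.move_linear([p[0],p[1],z+k*.001],rate=.02)
        if manip.state()["contact_force"][2]-f0>4: break
    st(" set k=%d"%k); manip.set_gripper(.050); manip.move_linear([p[0],p[1],hi],rate=.2)
E
python3 - <<'E'
from pick import *
c=cams.capture("top")
for i,b in enumerate([3,2,1,0]):
    T=tops(c,.056,incar); T=[t for t in T if 16<t[3]<21]; print("seen",[t[2].round(4).tolist() for t in T])
    t=min(T,key=lambda t:t[2][1]); 
    if not pick(t[2],AC,.026): print("MISS"); break
    place(BAY[b],AD,.0735); c=cams.capture("top"); 
    if i==0:
        cs={"top":c,"scene":cams.capture("scene")}; cv2.imwrite("pics/scene3.png",cs["scene"]["image"]); break
st("end")
E
```

```text
seen [[0.5889, 0.1879], [0.5807, 0.2615], [0.4927, 0.1857], [0.4889, 0.2641]]Traceback (most recent call last):
  File "<stdin>", line 6, in <module>
  File "pick.py", line 6, in pick
    manip.move_pose([*xy,hi],rot); manip.move_linear([*xy,z+.03],rate=.2)
    ~~~~~~~~~~~~~~~^^^^^^^^^^^^^^
cell.IKError: the arm cannot take that pose within its joint ranges
```

```bash
sed -i 's/down(np.pi+CY)/down(CY)/;s/down(np.pi+DY)/down(DY)/' pick.py
python3 - <<'E'
from pick import *
for p in BAY: print(np.round(inverse_kinematics(p+[0,0,.03],AD),2))
c=cams.capture("top")
for i,b in enumerate([3,2,1,0]):
    T=tops(c,.056,incar); T=[t for t in T if 16<t[3]<21]; print("seen",[t[2].round(4).tolist() for t in T])
    t=min(T,key=lambda t:t[2][1]); 
    if not pick(t[2],AC,.026): print("MISS"); break
    place(BAY[b],AD,.0735); c=cams.capture("top"); 
    if i==0:
        cs={"top":c,"scene":cams.capture("scene")}; cv2.imwrite("pics/scene3.png",cs["scene"]["image"]); break
st("end")
E
```

```text
[-0.48  0.19  2.01 -0.    0.94 -0.43]
[-0.35  0.15  2.06 -0.    0.93 -0.3 ]
[-0.43  0.3   1.86 -0.    0.97 -0.38]
[-0.32  0.27  1.91 -0.    0.96 -0.27]
seen [[0.5888, 0.1878], [0.5814, 0.2606], [0.4927, 0.1857], [0.488, 0.2642]]
 down t=39.0 [0.493 0.186 0.026] F [ 0.7  0.2 -0.4] w 0.0559 g 0.0
 grip t=39.4 [0.493 0.186 0.026] F [-0.3 -0.5  0.7] w 0.0351 g 30.0
 lifted t=40.7 [0.492 0.185 0.199] F [-0.4  1.  -2.5] w 0.035 g 30.0
 set k=-2 t=46.3 [ 0.579 -0.163  0.072] F [-2.1  0.8  5.8] w 0.0356 g 30.0
end t=47.6 [ 0.577 -0.163  0.198] F [-0.7 -0.5  0.3] w 0.0499 g 0.0
```

View pics/scene3.png

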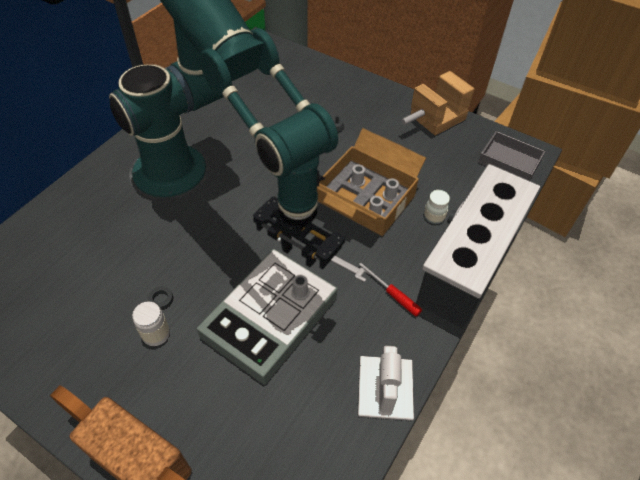

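The picture shows the first bush standing in its square at (300,287), and three left in the carton at (358,173), (392,185) and (376,205). Contact came at TCP z = 0.072. The remaining three go the same way.

```bash
python3 - <<'E'
from pick import *
c=cams.capture("top")
for i,b in enumerate([2,1,0]):
    T=tops(c,.056,incar); T=[t for t in T if 16<t[3]<21]; print("seen",[t[2].round(4).tolist() for t in T])
    if len(T)!=3-i: print("COUNT?"); break
    t=min(T,key=lambda t:t[2][1]); 
    if not pick(t[2],AC,.026): print("MISS"); break
    place(BAY[b],AD,.0725); c=cams.capture("top")
manip.move_pose([.30,-.58,.27],rv(down(np.pi/2+DY)))
cs=both()
for p in BAY: print("bay",p[:2].round(4))
find(cs,.102,indem)
for n in cs: cv2.imwrite(f"pics/{n}4.png",cs[n]["image"])
st("end")
E
```

```text
seen [[0.593, 0.2689], [0.5887, 0.1873], [0.4877, 0.2645]]
 down t=50.9 [0.589 0.187 0.026] F [ 0.4 -0.2 -0.3] w 0.0559 g 0.0
 grip t=51.3 [0.589 0.187 0.026] F [1.3 1.  0.1] w 0.0351 g 30.0
 lifted t=52.6 [0.588 0.187 0.199] F [-0.2 -0.3 -2.3] w 0.0356 g 30.0
 set k=-1 t=58.1 [ 0.575 -0.235  0.072] F [-3.8  0.8  4.8] w 0.0356 g 30.0
seen [[0.5936, 0.2688], [0.488, 0.2642]]
 down t=63.1 [0.488 0.264 0.026] F [-0.5  0.8  0.3] w 0.056 g 0.0
 grip t=63.5 [0.488 0.264 0.026] F [0.7 1.  1.3] w 0.0353 g 30.0
 lifted t=64.9 [0.487 0.264 0.199] F [-0.7  0.9 -1.6] w 0.0353 g 30.0
 set k=-1 t=70.4 [ 0.507 -0.16   0.072] F [-3.2  0.4  6.5] w 0.0356 g 30.0
seen [[0.5936, 0.2688]]
 down t=75.1 [0.594 0.269 0.026] F [-0.4  0.3  0.6] w 0.0561 g 0.0
 grip t=75.6 [0.594 0.269 0.026] F [-0.6  0.7  1.9] w 0.0357 g 30.0
 lifted t=76.9 [0.593 0.268 0.198] F [-0.2  0.1 -2.3] w 0.0355 g 30.0
 set k=-1 t=82.7 [ 0.503 -0.232  0.072] F [-2.4  1.7  6.1] w 0.0353 g 30.0Traceback (most recent call last):
  File "<stdin>", line 9, in <module>
cell.IKError: the arm cannot take that pose within its joint ranges
```

The bush at (0.581,0.261) was knocked to (0.593,0.269) during the run. The second look caught it and it was picked from there. Now I move aside and check the bed.

```bash
python3 - <<'E'
from pick import *
manip.set_joints([-1.159,.264,1.604,0,1.274,-.037])
cs=both()
for p in BAY: print("bay",p[:2].round(4))
find(cs,.102,indem)
for n in cs: cv2.imwrite(f"pics/{n}4.png",cs[n]["image"])
st("end")
E
```

```text
bay [ 0.5031 -0.2317]
bay [ 0.5066 -0.1597]
bay [ 0.575  -0.2353]
bay [ 0.5785 -0.1633]
top [ 0.5779 -0.1621] [ 0.5778 -0.1625] r18.5 scene [ 0.5791 -0.1651] [ 0.5795 -0.1655] r20.8 tri [ 0.5783 -0.1629  0.0987]
top [ 0.5742 -0.2331] [ 0.5744 -0.2327] r18.4 scene [ 0.5756 -0.2359] [ 0.576  -0.2355] r19.7 tri [ 0.5746 -0.234   0.0986]
top [ 0.506  -0.1586] [ 0.5061 -0.1585] r18.3 scene [ 0.5075 -0.1618] [ 0.5073 -0.1631] r21.5 tri [ 0.5063 -0.1595  0.0984]
top [ 0.5024 -0.2301] [ 0.502  -0.2303] r18.5 scene [ 0.5039 -0.2335] [ 0.504  -0.2337] r20.1 tri [ 0.5027 -0.2313  0.0981]
end t=85.6 [ 0.294 -0.607  0.239] F [-0.  -0.3 -0.1] w 0.0499 g 0.0
```

View pics/scene4.png

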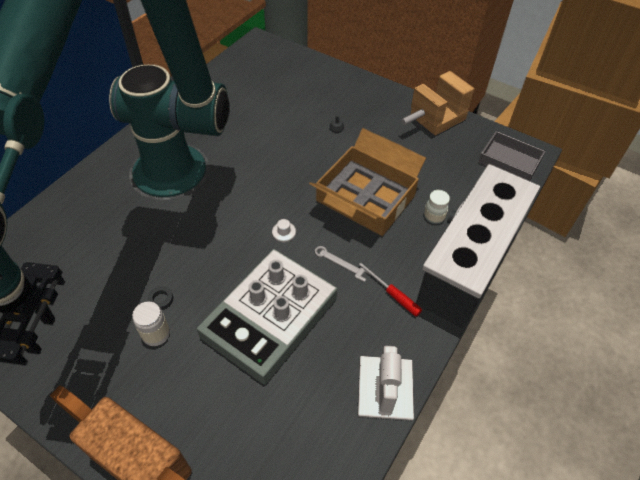

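All four bushes stand in their squares, within 2–3 mm of the centres. In the picture they are at (276,270), (257,291), (300,286) and (282,308), the carton is empty, and the bystanders look unmoved. Next come the keys: round, bar, square.

```bash
python3 - <<'E'
from pick import *
manip.set_gripper(0)
for name,x in(("round",0),("bar",.05),("square",-.05)):
    p=dem(x-.0003,-.0938,0); manip.move_pose(p+[0,0,.16],AD); manip.move_linear(p+[0,0,.070],rate=.15); manip.dwell(.2)
    f0=manip.state()["contact_force"][2]; log=[]
    for z in np.arange(.068,.0535,-.0005):
        manip.move_linear(p+[0,0,z],rate=.02); s=manip.state(); f=s["contact_force"][2]-f0; log.append((round(s["tool_pos"][2]*1000,1),round(f,1)))
        if f>11: break
    manip.dwell(.4); s=manip.state(); print(name,log[-18:],"hold",s["tool_pos"].round(4),(s["contact_force"][2]-f0).round(1))
    manip.move_linear(p+[0,0,.16],rate=.15)
manip.set_joints([-1.159,.264,1.604,0,1.274,-.037])
cs=both(); find(cs,.102,indem); [flaps(c) for c in cs.values()]
for n in cs: cv2.imwrite(f"pics/{n}5.png",cs[n]["image"])
for n in cs: d=cv2.absdiff(cv2.imread(f"pics/{n}5.png"),cv2.imread(f"pics/{n}0.png")).max(2); print(n)
st("end")
E
```

```text
round [(np.float64(65.0), np.float64(0.5)), (np.float64(64.5), np.float64(-0.3)), (np.float64(64.1), np.float64(0.9)), (np.float64(63.6), np.float64(1.3)), (np.float64(63.0), np.float64(0.9)), (np.float64(62.5), np.float64(2.1)), (np.float64(62.0), np.float64(2.2)), (np.float64(61.5), np.float64(3.3)), (np.float64(61.0), np.float64(2.9)), (np.float64(60.5), np.float64(2.9)), (np.float64(60.1), np.float64(3.3)), (np.float64(59.5), np.float64(3.7)), (np.float64(59.0), np.float64(3.8)), (np.float64(58.5), np.float64(4.2)), (np.float64(58.4), np.float64(6.4)), (np.float64(58.4), np.float64(7.8)), (np.float64(58.3), np.float64(11.0)), (np.float64(58.3), np.float64(13.1))] hold [ 0.534  -0.3317  0.0583] 13.4
bar [(np.float64(64.9), np.float64(0.3)), (np.float64(64.5), np.float64(-0.6)), (np.float64(64.1), np.float64(1.0)), (np.float64(63.6), np.float64(1.8)), (np.float64(63.1), np.float64(1.9)), (np.float64(62.5), np.float64(1.1)), (np.float64(62.0), np.float64(1.5)), (np.float64(61.5), np.float64(2.6)), (np.float64(61.1), np.float64(2.4)), (np.float64(60.5), np.float64(2.2)), (np.float64(
[... 998 characters left out ...]
hold [ 0.484  -0.3293  0.0582] 11.6
top [ 0.578  -0.1619] [ 0.5777 -0.1615] r18.8 scene [ 0.5789 -0.1652] [ 0.5807 -0.1649] r21.2 tri [ 0.5782 -0.1628  0.0987]
top [ 0.5743 -0.2329] [ 0.5744 -0.233 ] r18.3 scene [ 0.5758 -0.2362] [ 0.5765 -0.2355] r20.0 tri [ 0.5748 -0.234   0.0983]
top [ 0.5061 -0.1586] [ 0.5061 -0.1585] r18.3 scene [ 0.5075 -0.1616] [ 0.5081 -0.161 ] r20.5 tri [ 0.5064 -0.1594  0.0986]
top [ 0.5025 -0.23  ] [ 0.5015 -0.2302] r19.0 scene [ 0.5042 -0.2334] [ 0.504  -0.2337] r20.1 tri [ 0.5028 -0.2312  0.098 ]
flap 1 937 angle 2.4
flap -1 554 angle 3.0
flap 1 1653 angle 2.61
flap -1 1336 angle 2.77
scene
top
end t=114.4 [ 0.294 -0.607  0.238] F [-0.8  0.7  0.6] w 0.0005 g 0.0
```

View pics/top5.png

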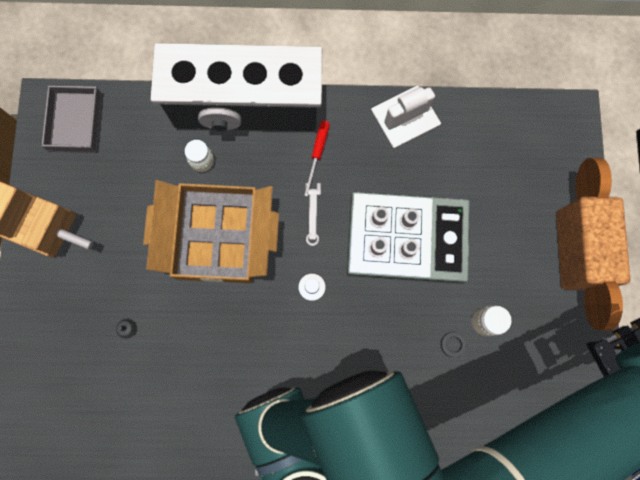

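All three keys hit a hard stop at about 5.7–6 mm of travel, in order. The picture shows the flaps folded back, the four bushes at (380,219), (409,219), (378,249), (408,248) inside their squares, and the bystanders where they were.

```bash
python3 -c "
from cell import order
print(order.close_job())"
```

```text
the job is handed in; nothing more can be done
None
```

The job is handed in: both flaps are folded back, four bushes stand each in its own square, and the keys were pressed to their stops in order (round, bar, square), at about 114 s of the 210 s allowed.

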